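# Gauge a prism cell, then hold it in the light path

## Robot

A 6-joint arm with a two-finger parallel gripper is mounted at the origin on the work surface. World frame = base frame: x ahead of the robot, y to its left, z up, the work surface at z = 0. Lengths are in m, angles in degrees, forces in N, time in s.
With the tool pointing down it reaches from about 0.3 to 0.75 m from the base axis. Payload 8.5 kg.
Tool frame: the origin (TCP) lies midway between the tips of the shut fingers; the grasp point (between the pads) lies behind it (grasp_offset is the z of the grasp point in the tool frame, in m); z points along the fingers, y is the direction in which the jaws open and shut (so a half turn about z gives the same grasp; the last joint's range is limited). The gripper opens to 85 mm and grips with 20 to 120 N. Pads are 22 mm wide; open, the fingers measure 114 mm over their backs; the gripper's body (76 mm by 85 mm) begins 54 mm behind the grasp point. The pads swing forward as they close: fully open they stand 13 mm farther back than shut.
Start: joints at [-87.221, 21.807, 74.336, -0, 83.858, -12.336], TCP at [0.143, -0.531, 0.231] pointing down, gripper open.
Joint ranges: [-178.18, 178.18], [-50.72, 133.34], [12.68, 142.11], [-81.47, 261.47], [9.98, 163.14], [-165.26, 165.26]. Speed limits (degrees/s): [136.94, 136.94, 180, 180, 180, 180].

## Interface

Orientations are given as a 3x3 rotation matrix whose columns are the frame's x, y, z axes.
In Python, from rig import * gives the robot as it stands.
- The arm moves only by the shell command python3 -m pendant 'ROWS' [FORCE]. ROWS is JSON, one flat list of numbers, 7 for each row, row after row: the finger opening in mm, from 0 to 85.4, then the shift along the tool's x, y, z in units of 50 mm (1.0 is 50 mm), then the turn, a rotation vector about the tool's x, y, z in units of 8 degrees (1.0 is 8 degrees). In form: [hand, dx, dy, dz, wx, wy, wz, hand, dx, dy, dz, wx, wy, wz, ...]. A call has 1 to 12 rows; each row shifts and turns the commanded pose from where the row before left it, along the tool's axes as they then stand; what a row does not reach is not made up. A row lasts 1/10 s, in which the tool goes at most 50 mm and 8.59 degrees, less where a joint would pass 70% of its speed; a pose out of reach is approached as far as the arm can. A call is refused whole if a number of a shift passes 1 or a number of a turn 1, either way. A call with a gripper value outside its range is refused whole. The fingers move at their own pace and stop on an object; FORCE is the grip in N (left out, the last holds). Time passes only in rows, so rows that do not move let the fingers close. It gives the time, the measured TCP pose, the force and the opening at its end, in the units of the state.
- observe(): the state, without advancing time (a new reading comes with each control period).
- get_image(name): name is "scene" or "top" or "wrist"; returns a dict with "frame" (480x640x3 uint8, red, green, blue), "depth" (480x640 float32, m along the optical axis (not along the pixel's ray), 0 where there is no reading), "K" (3x3 intrinsics, pixels), "k1" (the pictures are not rectified: a ray, as slopes to the right and down, at radius r is drawn at 1 + k1 r^2 times it, then the intrinsics apply), "rvec" (rotation vector, rad) and "tvec" (3), from world to camera coordinates, as OpenCV has them. Camera axes: x right, y down, z forward; pixel columns grow to the right and rows downward; lengths in m; the calibration is good to about 2 mm. A picture is of the moment at which its call begins.
- close_job(): hands the job in, once; it reports no verdict.
The state is a dict: "time_s": time; "q": joint angles; "qvel": joint speeds; "joint_efforts": joint torques, N m; "position": TCP position; "tool_rot": TCP orientation; "ft_force": force on the tool from outside, world axes, zero at the start; "wrist_torque": the same for the moment, N m; "grip_width": finger opening in m.
Only numpy, scipy, OpenCV 4.12 (cv2) and the standard library are available. Lean on these libraries where they do the work, as an engineer would, in place of code of your own. Each camera call takes 0.05 s, during which the arm holds its last target.

## Task

Check the glass prism cell that stands on the height gauge. First press the gauge's blue cap gently down until the foot rests on the prism, keep it there for about a second so that the height is read, and let the foot spring fully back up; then take the prism by its two frosted faces only, never touching the polished glass with the fingers, and draw it out from under the foot. Finish while holding it still and upright in mid-air in the light checker, centred in the light path between the two lenses with its polished end faces looking squarely at them, touching nothing but the fingers; do not tip the prism or bump it into the checker, and leave everything else where it is.

Things in the scene. Friction and masses are not known exactly. Their poses are not given: they have to be found in the camera images.
- prism_center (a point): centre of the glass prism cell to be checked, 25 mm above its underside: 30 mm along its x, 44 mm along its y, 50 mm high (z up), 0.11 to 0.18 kg. Its faces at +x and -x, 30 mm apart, are frosted white. The +y and -y end faces and the glass top are clear and polished. Light passes along y. It stands on the gauge's rest within 4 mm of its middle, turned up to 0.2 rad from the gauge's axes
- gauge_rest (a point): middle of the top of the height gauge's steel rest, 20 mm above the table, where the prism stands. Gauge bolted down; base 100 mm along x, from -65 to 140 mm along y. Grey column 54 x 42 mm, 130 mm high, centred 105 mm away at +y. The -y side is open: lift a gripped prism only about 5 mm, draw it 45 mm or more in -y to clear the foot, then raise it
- gauge_foot (a point): centre of the underside of the gauge's white foot, 10 mm across. Up, it is 12 mm above the prism's top and 14 mm from the rest's middle in the gauge's +y. It hangs from a steel bar 12 mm wide, 6 mm thick, that reaches from the column in -y, ending 8 mm short of the rest's middle; the bar's top is 10 mm above this point
- gauge_cap_top (a point): centre of the top of the gauge's blue press cap, 34 mm across, above the column, 166 mm above the table when up. Pressed straight down it lowers the foot, by 2 to 4 N for the 12 mm down to the prism; then the cap alone goes up to 8 mm farther against an overtravel spring (4.5 to 8.5 N), then solid. Pressing it 14 to 18 mm is right. Springs return it
- gauge_slide (a joint): the gauge's reading: how far the foot is lowered, in m; 0 when fully up, about 0.012 when it rests on a prism
- light_mid (a point): middle of the light checker's light path, which runs along this point's y, level, 115 mm above the table; checker bolted down. Two barrels 44 mm across, 70 mm long, on that axis: black lamp at +y, aluminium receiver at -y, lens faces 71 mm from this point, the gap open from above. Base under it 24 mm high; meter box 72 mm high from 63 mm in +x. x is across the light, z up
- tray: dark blue tray, 130 x 170 mm, 28 mm high, fixed, holding the spare prisms; origin under its centre
- spare_1_center (a point): a spare prism cell, same as the one to be checked (44 x 30 x 50 mm), standing in the tray; leave alone. Point at its centre, 25 mm above its underside
- spare_2_center (a point): a spare prism cell, same as the one to be checked (44 x 30 x 50 mm), standing in the tray; leave alone. Point at its centre, 25 mm above its underside
- tape: roll of cream tape lying flat, 90 mm across, 25 mm high; origin at the centre of its underside; leave alone
- screwdriver: screwdriver with red handle, lying on the table; leave alone
- cleaner: small amber bottle of lens cleaner with white cap, 48 mm across, 110 mm high; origin under its centre; leave alone
- marker_pot: black pot with a white marker standing in it, 50 x 50 mm, 135 mm high; origin under its centre; leave alone
- turret_cap: black round plastic cap, 88 mm across, 24 mm high; origin under its centre; leave alone
Mind the look-alikes: they are no part of the job. Leave any black or red look-alike of the part that bears prism_center alone.

How it is judged (in metres and radians):
On the way, in this order (a step that is already met when the one before it is completed fails the run):
1. the gauge's foot rests on the prism with a light force (0.5 to 15 N) and the gauge reads its height, kept for 0.8 s (contact force between gauge_slide_c0 and prism between 0.5 and 15 N and value of joint gauge_slide between 0.0105 and 0.0138 m), for 0.8 s.
2. the foot is let fully back up (reading below 2 mm) with the prism still standing on the rest (value of joint gauge_slide below 0.002 m and contact force between gauge_slide_c0 and prism below 0.1 N and distance of prism_center from where it was at the start of the episode below 0.02 m), for 0.1 s.
At the end, for the whole second after the job is handed in: The prism is held still by the fingers on both frosted faces, in mid-air, its centre within 5 mm sideways and 8 mm in height of the light axis and within 20 mm of mid-gap, its y axis within 0.12 rad of the light axis and upright within 0.12 rad, not touching the checker; the gauge's foot is up (x of prism_center in the frame of light_mid between -0.005 and 0.005 m and z of prism_center in the frame of light_mid between -0.008 and 0.008 m and y of prism_center in the frame of light_mid between -0.02 and 0.02 m and angle between the y axis of prism_center and the y axis of light_mid, either way round below 0.12 rad and angle between prism_center's own z axis and vertical below 0.12 rad and contact force between the fingers and prism_c1 above 1 N and contact force between the fingers and prism_c2 above 1 N and contact force between prism and checker below 0.05 N and linear speed of prism below 0.02 m/s and value of joint gauge_slide below 0.002 m); the arm keeps its last pose, push and grip.
It fails at once if the fingers touch the polished glass (contact force between the fingers and prism_c0 above 0.5 N).
It fails at once if the foot is driven hard onto the prism (over 20 N) (contact force between gauge_slide_c0 and prism above 20 N).
It fails at once if the prism is tipped (over 0.4 rad) (angle between prism_center's own z axis and vertical above 0.4 rad).
It fails at once if the prism is bumped into the light checker (contact force between prism and checker above 1 N).
It fails at once if any of the spare prisms, tape, screwdriver, cleaner, marker pot or turret cap is moved (over 25 mm) (distance of any of spare_1_center, spare_2_center, tape, screwdriver, cleaner, marker_pot, turret_cap from where it was at the start of the episode above 0.025 m).
It also fails if it takes over 61 s, if anything falls off the work surface, if the arm or the gripper's body presses on something with over 40 N, if the wrist force passes 120 N, or if a joint passes its speed limit or range.

## Working session

There is one attempt and no reset: what is moved stays moved. The work goes in short steps, Python scripts to look and compute and a shell command to move; the robot and the scene stay as the last step left them, time stands still between calls to the robot, and variables do not carry over. Pictures are saved under pics/ and viewed, and the job is handed in when it is done.

```bash
mkdir -p pics; ls; python3 - <<'E'
from rig import *
import cv2
s=observe(); print(s)
for n in ["scene","top","wrist"]:
    d=get_image(n); cv2.imwrite(f"pics/{n}0.png",d["frame"][:,:,::-1]); print(n,d["K"].tolist(),d["k1"],d["rvec"],d["tvec"])
E
```

```text
pics
{'time_s': 0.0, 'q': array([-8.72238891e+01,  2.18424939e+01,  7.43868632e+01,  1.73748097e-03,
        8.38591200e+01, -1.23360501e+01]), 'qvel': array([ 0.02315393,  0.05352659, -0.04712857, -0.02496826, -0.0150739 ,
       -0.03008352]), 'joint_efforts': array([-2.82999266e-03, -4.48472106e+01, -2.31281680e+01, -2.73659343e-04,
        4.73557797e-03,  7.48026281e-06]), 'position': array([ 0.14337788, -0.53066465,  0.23068528]), 'tool_rot': array([[ 9.65418177e-01,  2.60706236e-01, -4.46761460e-05],
       [ 2.60705992e-01, -9.65417009e-01,  1.54386428e-03],
       [ 3.59363934e-04, -1.50212198e-03, -9.99998807e-01]]), 'ft_force': array([-1.57229959,  0.15793798,  0.15541514]), 'wrist_torque': array([ 0.00528733,  0.00288084, -0.00822288]), 'grip_width': 0.08541891132867102}
scene [[580.9755787787378, 0.0, 318.27408167797864], [0.0, 580.9755787787378, 238.48638708338362], [0.0, 0.0, 1.0]] 0.043622828918807886 [ 0.85559559  2.40188836 -1.26565777] [ 0.42241116 -0.12219599  1.69403011]
top [[555.5257502729137, 0.0, 321.8754125679166], [0.0, 555.5257502729137, 238.85228928008922], [0.0, 0.0, 1.0]] -0.08106801872618688 [ 2.1251245  -2.17307121  0.14743088] [0.05328822 0.58673615 1.19174838]
wrist [[384.2158387977708, 0.0, 316.34561768583956], [0.0, 384.2158387977708, 242.82309130067785], [0.0, 0.0, 1.0]] -0.08243791733447899 [-2.27382516  1.74176406  0.29443848] [-0.54842743 -0.04303838  0.38082879]
```

View pics/scene0.png

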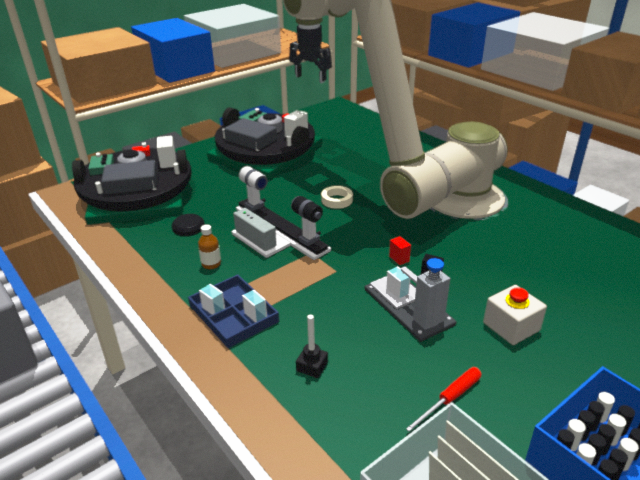

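View pics/top0.png

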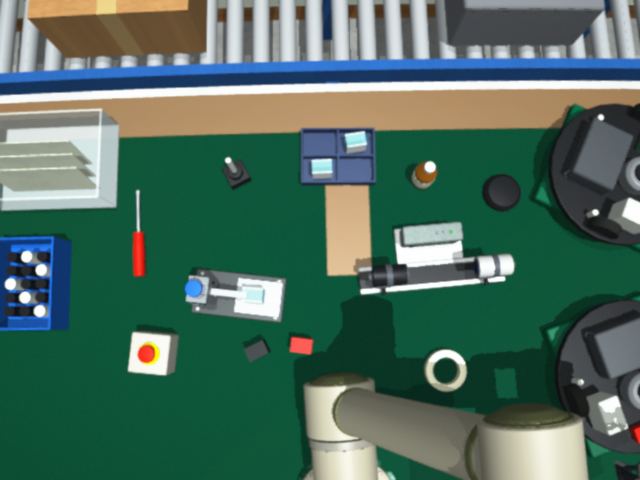

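View pics/wrist0.png

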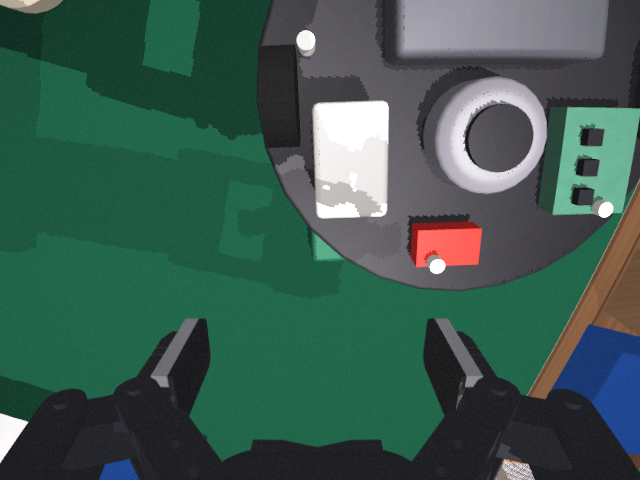

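The top view shows the gauge with its cap at (194,288), the prism at about (255,294), and the open side to the right. The checker lies along (360–510, 270), with the black lamp on the left. I'll zoom in on both.

```bash
cat > h.py <<'E'
import numpy as np, cv2
def load(n):
    from rig import get_image
    return get_image(n)
def cam(d):
    R,_=cv2.Rodrigues(np.array(d["rvec"],float)); t=np.array(d["tvec"],float).reshape(3)
    return R,-R.T@t,t
def ray(d,uv):
    K=d["K"];x=(uv[0]-K[0][2])/K[0][0];y=(uv[1]-K[1][2])/K[1][1]
    rd=np.hypot(x,y);r=rd
    for _ in range(30): r=rd/(1+d["k1"]*r*r)
    s=r/rd if rd>0 else 1
    return np.array([x*s,y*s,1.])
def onz(d,uv,z):
    R,C,t=cam(d);v=R.T@ray(d,uv);return C+v*(z-C[2])/v[2]
def atdepth(d,uv):
    R,C,t=cam(d);z=d["depth"][int(round(uv[1])),int(round(uv[0]))];return C+R.T@(ray(d,uv)*z)
def cloud(d):
    R,C,t=cam(d);v,u=np.mgrid[0:480,0:640];K=d["K"]
    x=(u-K[0][2])/K[0][0];y=(v-K[1][2])/K[1][1];rd=np.hypot(x,y);r=rd.copy()
    for _ in range(30): r=rd/(1+d["k1"]*r*r)
    s=np.where(rd>0,r/np.maximum(rd,1e-9),1)
    P=np.stack([x*s,y*s,np.ones_like(x)],-1)*d["depth"][...,None]
    return P@R+C
def proj(d,p):
    R,C,t=cam(d);c=R@np.array(p,float)+t;x,y=c[0]/c[2],c[1]/c[2];s=1+d["k1"]*(x*x+y*y)
    return d["K"][0][0]*x*s+d["K"][0][2],d["K"][1][1]*y*s+d["K"][1][2]
def crop(d,x0,y0,x1,y1,f,fn):
    cv2.imwrite(fn,cv2.resize(d["frame"][y0:y1,x0:x1,::-1],None,fx=f,fy=f,interpolation=cv2.INTER_CUBIC))
E
python3 - <<'E'
from h import *
d=load("top"); crop(d,175,255,305,345,6,"pics/g1.png"); crop(d,345,210,525,310,4,"pics/c1.png")
P=cloud(d)
b=P[:,:,2]
print(np.round(P[270:320:4,180:292:6,2]*1000).astype(int))
print()
print(np.round(P[220:300:5,350:520:9,2]*1000).astype(int))
E
```

```text
[[  0  -1   1  10   8  11   9  -3   1  -1  -4   1   0   4   0  -4   3   0
   -1]
 [  0   2  -3   9  11  11   9   7  13   9  14  11  11   4  -3  -3  -1  -1
   -1]
 [ -4  -1 131 129 130 119  15  14  14  15  13  15   9   9  12  10  15  12
   -2]
 [  1  -5 168 165 129 111  49  11  15  16  22  18  22  21  21  20  21  13
    0]
 [ -2 168 162 167 127 104  47  11  13  14  21  16  20  21  24  20  22  10
    0]
 [  1 168 167 162 131  93  92  88  90   7  19  69  71  73  28  22  17  13
   -3]
 [  2  -4 166 164 131  94  94  93  92  95  90  92  71  72  23  19  17  15
   -2]
 [  1 127 131 131 126  91  25   8   9  15  20  68  71  69  16  22  18  16
    2]
 [ -1   2 116 127 127  88  24  11  15   8  17  25  21  32  22  21  21  11
    0]
 [ -4  -1   9  12  14  13  13  13  14  10  19  18  19  23  18  19  21   9
    0]
 [ -4   6  10   7  13  10  12   7   6  12  23  16  20  24  20  18  19   8
    2]
 [ -1  -3   2   0  -2   3  13  13  10  13  12  15  12  13  24  20  18  -1
    4]
 [ -4   3   0   1  -2  -3   0   0   1   6  -3  11  16  13  16  10  11   0
    1]]

[[  2  -2  -1   1   0   1  -4   0   2   0   1
[... 551 characters left out ...]
  13  10  14  13  14  13  -3  -1  -3 127 125
    0]
 [  4   0   2   0   2   0  13   9  13   6  13   8  13   9 126 134 138 133
  116]
 [  0  -2   4 117 128 130 132  12  12  23  20  19  22  28 124 137 142 136
  134]
 [  2  12  24 131 139 133 133  23  26  27  25  22  21  24 123 137 134 133
  130]
 [  0  18 125 143 135 134 137  27  18  22  24  23  29  25 114 126 125  21
    2]
 [ -1  21  27 133 135 135 133  21  23  24  27  26  18  10  13  35   8   9
   -1]
 [ -2   1  28 124 120  24  12  15  10   8  14  11   1  -5  -1   0   1  -5
    1]
 [  1  -1  10  12  14  10  -1   0  -3  -1  -2   3   1   2   0  -2   2  -3
   -2]
 [  2  -1  -2  -5  -2   1  -3  -3   0   2   5  -3  -2   0  -4  -1  -2  -2
    6]]
```

View pics/g1.png

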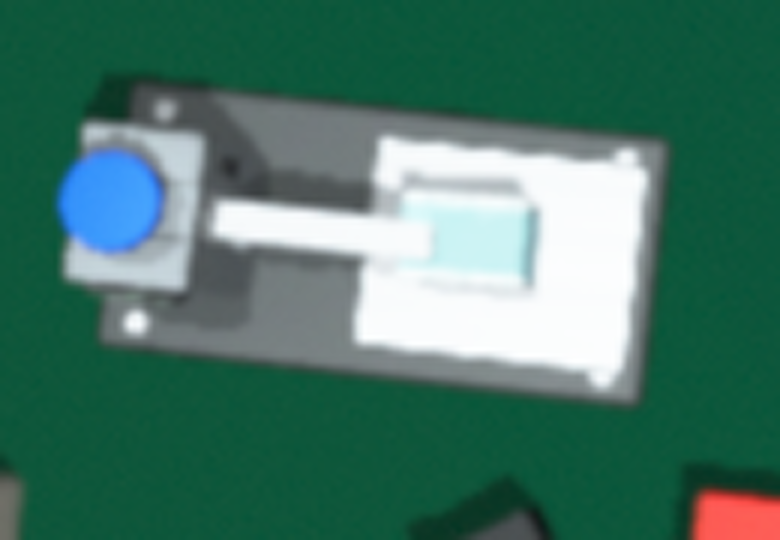

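View pics/c1.png

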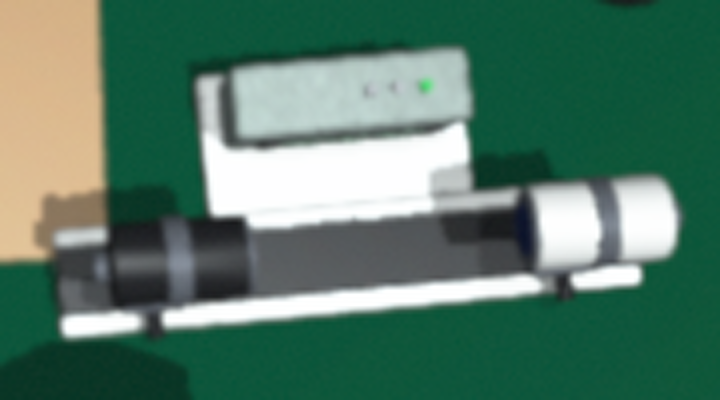

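```bash
python3 - <<'E'
from h import *
from scipy.optimize import least_squares
d=load("top")
print("C",cam(d)[1])
g=lambda u,v:(175+(u+.5)/6-.5,255+(v+.5)/6-.5)
c=[onz(d,g(*p),0.012)for p in[(133,85),(668,143),(638,403),(100,343)]]
print(np.round(c,4))
# cap
hsv=cv2.cvtColor(d["frame"],cv2.COLOR_RGB2HSV)
m=((hsv[...,0]>100)&(hsv[...,0]<125)&(hsv[...,1]>150)&(hsv[...,2]>110)).astype(np.uint8);m[:,:170]=0;m[:,220:]=0;m[:270]=0;m[320:]=0
cs,_=cv2.findContours(m,0,2);k=max(cs,key=cv2.contourArea);print(cv2.minEnclosingCircle(k),cv2.contourArea(k))
(u,v),r=cv2.minEnclosingCircle(k);print("cap",onz(d,(u,v),.166), onz(d,(u+r,v),.166)-onz(d,(u-r,v),.166))
# base normal lines
c=np.array(c);L=(c[1]+c[2])/2-(c[0]+c[3])/2;print("len",np.linalg.norm(L),"-y dir",L/np.linalg.norm(L),"yaw",np.degrees(np.arctan2(L[0],-L[1])))
W=(c[0]+c[1])/2-(c[3]+c[2])/2;print("wid",np.linalg.norm(W),np.degrees(np.arctan2(W[1],W[0])))
# prism top outline (incl. frosted) z=.070
P=cloud(d);mz=(P[...,2]>.058)&(P[...,2]<.082);mz[:,:238]=0;mz[:,270:]=0;mz[:280]=0;mz[:,:][310:]=0
q=P[mz][:,:2].astype(np.float32);print("prism",len(q),cv2.minAreaRect(q),q.mean(0))
# checker barrels
mz=(P[...,2]>.10)&(P[...,2]<.15);mz[:,:350]=0;mz[:,530:]=0;mz[:230]=0;mz[300:]=0
q=P[mz]
for i in (0,1):
    s=q[(q[:,1]>-.15)if i==0 else(q[:,1]<-.15)];print(len(s),s.min(0),s.max(0))
def f(p):
    a=p[0]+p[1]*(q[:,1]+.15);return (np.hypot((q[:,0]-a)*np.cos(np.arctan(p[1])),q[:,2]-p[2])-.022)
r=least_squares(f,[.42,0,.115],loss="soft_l1",f_scale=.003);print(r.x,np.degrees(np.arctan(r.x[1])),np.std(r.fun))
r=least_squares(lambda p:f([p[0],p[1],.115]),[.42,0],loss="soft_l1",f_scale=.003);print(r.x)
E
```

```text
C [0.41799577 0.04057837 1.26134693]
[[0.5298 0.325  0.012 ]
 [0.5037 0.1231 0.012 ]
 [0.4072 0.1356 0.012 ]
 [0.4332 0.3369 0.012 ]]
((192.92335510253906, 288.3248291015625), 8.73432445526123) 200.0
cap [0.47733531 0.2973515  0.166     ] [-0.00065757 -0.03486743  0.        ]
len 0.20331665072854696 -y dir [-0.12798901 -0.99177559  0.        ] yaw -7.353400590049751
wid 0.09729728203125738 -7.22067477931872
prism 253 ((0.4674777090549469, 0.1925719976425171), (0.04198712110519409, 0.030129188671708107), 84.411376953125) [0.4675802  0.19019775]
811 [ 0.47614145 -0.13478858  0.10379214] [ 0.52374997 -0.05252244  0.14382028]
841 [ 0.49013047 -0.35813     0.10120481] [ 0.53716245 -0.27475814  0.14337753]
[ 0.5005856  -0.07157632  0.1515943 ] -4.094039369017435 0.008154148595577535
[ 0.50368503 -0.06387918]
```

Gauge estimates agree with each other: yaw is -7.3°, the rest is at (0.464,0.193), and the cap is at (0.477,0.297). I'll turn the tool and shut the fingers first.

```bash
python3 -m pendant '[0,0,0,-0.1,0,0,-0.94,0,0,0,-0.1,0,0,-0.94,0,0,0,-0.1,0,0,-0.94,0,0,0,-0.1,0,0,-0.94,0,0,0,-0.1,0,0,-0.94,0,0,0,-0.1,0,0,-0.94,0,0,0,-0.1,0,0,-0.94,0,0,0,-0.1,0,0,-0.94,0,0,0,-0.1,0,0,-0.94]'
cat >> h.py <<'E'
def need(target):
    from rig import observe
    s=observe();R=s["tool_rot"];v=R.T@(np.array(target)-s["position"])
    print("t",round(s["time_s"],2),"pos",np.round(s["position"],4),"q",np.round(s["q"],1),"F",np.round(s["ft_force"],1),"units",np.round(v/.05,3),"yangle",np.degrees(np.arctan2(R[1,1],R[0,1])),"grip",s["grip_width"])
E
python3 -c "
from h import *
need([0.4773,0.2973,.25])"
```

```text
time_s: 1.15
position: [0.1434, -0.5309, 0.2764]
tool_rot: [[0.12, 0.993, -0.0], [0.993, -0.12, 0.0], [0.0, -0.0, -1.0]]
ft_force: [-0.9, 0.0, 0.1]
grip_width: -0.0002
t 1.15 pos [ 0.1434 -0.5309  0.2764] q [-87.2  20.2  69.3   0.   90.5 -80.3] F [-0.9  0.   0.1] units [17.245  4.641  0.534] yangle -6.896208319723654 grip -0.00018654215333655205
```

```bash
python3 -c "
from h import *
from rig import observe
d=load('wrist');R,C,t=cam(d);s=observe();print(C,s['tool_rot'].T@(C-s['position']),R[2],R[0])
need([0.40,-0.205,.33])"
```

```text
[ 0.15219943 -0.44674916  0.41858643] [ 0.08469152 -0.0008423  -0.14144094] [-0.03920283 -0.32361293 -0.94537707] [ 9.92687543e-01 -1.20712131e-01  1.56386150e-04]
t 1.2 pos [ 0.1434 -0.5311  0.2772] q [-87.2  20.2  69.2   0.   90.5 -80.7] F [-0.4 -0.2  0.3] units [ 7.063  4.356 -1.062] yangle -6.533562887187883 grip -1.8876451637302542e-05
```

```bash
python3 -c "
from h import *
need([0.49,-0.17,.35])"; python3 -m pendant '[0,0.7,0.6,-0.2,0,0,0,0,0.7,0.6,-0.2,0,0,0,0,0.7,0.6,-0.2,0,0,0,0,0.7,0.6,-0.2,0,0,0,0,0.7,0.6,-0.2,0,0,0,0,0.7,0.6,-0.2,0,0,0,0,0.7,0.6,-0.2,0,0,0,0,0.7,0.6,0,0,0,0,0,0.7,0.6,0,0,0,0,0,0.7,0.6,0,0,0,0,0,0,0,0,0,0,0,0,0,0,0,0,0,0,0]'
python3 - <<'E'
from h import *
d=load("wrist");cv2.imwrite("pics/w1.png",d["frame"][:,:,::-1])
need([0.49,-0.17,.35])
import pickle;pickle.dump(d,open("w1.pkl","wb"))
E
```

```text
t 1.2 pos [ 0.1434 -0.5311  0.2772] q [-87.2  20.2  69.2   0.   90.5 -80.7] F [-0.4 -0.2  0.3] units [ 7.963  6.065 -1.463] yangle -6.533562887187883 grip -1.8876451637302542e-05
t 1.25 pos [ 0.1434 -0.5311  0.2768] q [-87.2  20.2  69.3  -0.   90.5 -80.1] F [-0.1  0.4 -0. ] units [ 8.027  5.98  -1.471] yangle -7.140966514870011 grip -0.0001735863784281102schema error: expected a multiple of 7 numbers
```

View pics/w1.png

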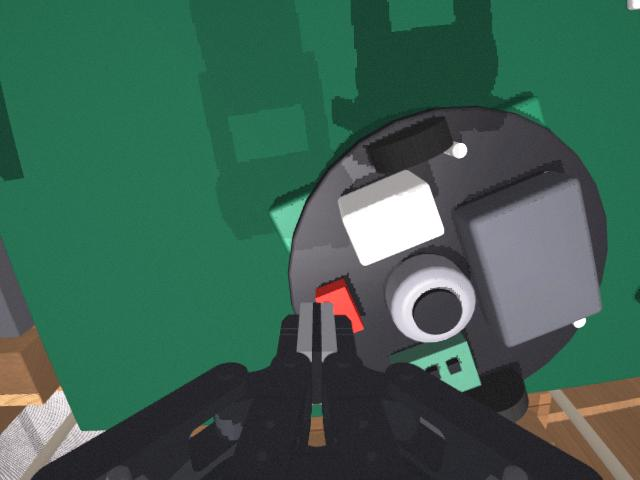

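```bash
python3 -m pendant '[0,0.8,0.6,-0.2,0,0,0,0,0.8,0.6,-0.2,0,0,0,0,0.8,0.6,-0.2,0,0,0,0,0.8,0.6,-0.2,0,0,0,0,0.8,0.6,-0.2,0,0,0,0,0.8,0.6,-0.2,0,0,0,0,0.8,0.6,-0.2,0,0,0,0,0.8,0.6,0,0,0,0,0,0.8,0.6,0,0,0,0,0,0.8,0.6,0,0,0,0,0,0,0,0,0,0,0,0,0,0,0,0,0,0]'
python3 - <<'E'
from h import *
d=load("wrist");cv2.imwrite("pics/w1.png",d["frame"][:,:,::-1])
need([0.49,-0.17,.35])
import pickle;pickle.dump(d,open("w1.pkl","wb"))
E
```

```text
time_s: 2.45
position: [0.4868, -0.1759, 0.3444]
tool_rot: [[0.126, 0.992, -0.001], [0.992, -0.126, 0.0], [0.0, -0.001, -1.0]]
ft_force: [-0.5, -0.7, -0.2]
grip_width: 0.0003
t 2.5 pos [ 0.4862 -0.1768  0.3446] q [-33.1  15.3  65.6  -0.   99.2 -25.8] F [-0.1  0.9  0.2] units [ 0.145  0.057 -0.108] yangle -7.3133589224849365 grip -0.0002818376178127174
```

View pics/w1.png

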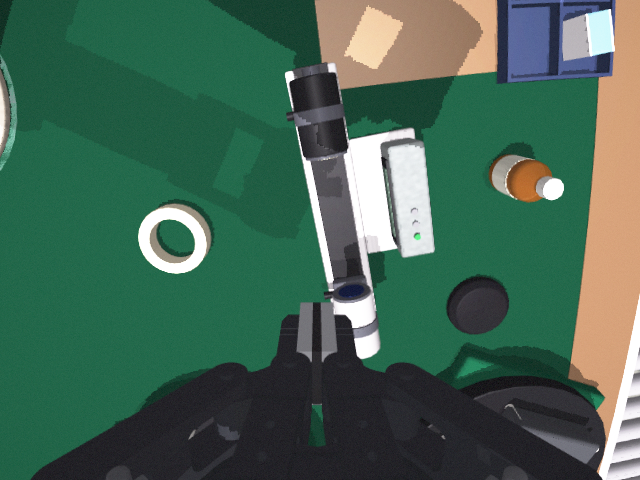

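The wrist view shows the lamp at (318,110), the receiver lens at (350,292), and the dark channel between them. I'll fit the axis from the depth.

```bash
python3 - <<'E'
from h import *
import pickle
from scipy.optimize import least_squares
w=pickle.load(open("w1.pkl","rb")); t=load("top")
crop(w,270,50,400,310,3,"pics/w1c.png")
def fit(P,m,nm):
    m&=(P[...,2]>.10)&(P[...,2]<.15)&(P[...,0]>.46)&(P[...,0]<.56)&(P[...,1]>-.36)&(P[...,1]<-.04)
    q=P[m]
    for i in (0,1):
        s=q[(q[:,1]>-.2)if i==0 else(q[:,1]<-.2)];print(nm,i,len(s),"y",np.percentile(s[:,1],[1,99]))
        # cut off non-cylinder; fit x at this barrel
    def f(p,zf=None):
        a=p[0]+p[1]*(q[:,1]+.205);z=.115 if zf else p[2]
        return np.hypot((q[:,0]-a)*np.cos(np.arctan(p[1])),q[:,2]-z)-.022
    r=least_squares(f,[.505,-.06,.115],loss="soft_l1",f_scale=.002);print(r.x,np.median(abs(r.fun)))
    r=least_squares(lambda p:f(p,1),[.505,-.06],loss="soft_l1",f_scale=.002);print(r.x,np.median(abs(r.fun)))
mt=np.zeros((480,640),bool);mt[225:295,350:530]=1
fit(cloud(t),mt,"top")
mw=np.zeros((480,640),bool);mw[55:162,280:355]=1; mw[270:360,352:385]=1
fit(cloud(w),mw,"wrist")
E
```

```text
top 0 811 y [-0.13327507 -0.05456234]Traceback (most recent call last):
  File "<stdin>", line 18, in <module>
  File "<stdin>", line 10, in fit
    return _quantile_unchecked(
        a, q, axis, out, overwrite_input, method, keepdims, weights)
    return _ureduce(a,
                    func=_quantile_ureduce_func,
    ...<5 lines>...
                    overwrite_input=overwrite_input,
                    method=method)
    r = func(a, **kwargs)
    result = _quantile(arr,
                       quantiles=q,
    ...<2 lines>...
                       out=out,
                       weights=wgt)
    slices_having_nans = np.isnan(arr[-1, ...])
                                  ~~~^^^^^^^^^
IndexError: index -1 is out of bounds for axis 0 with size 0
```

View pics/w1c.png

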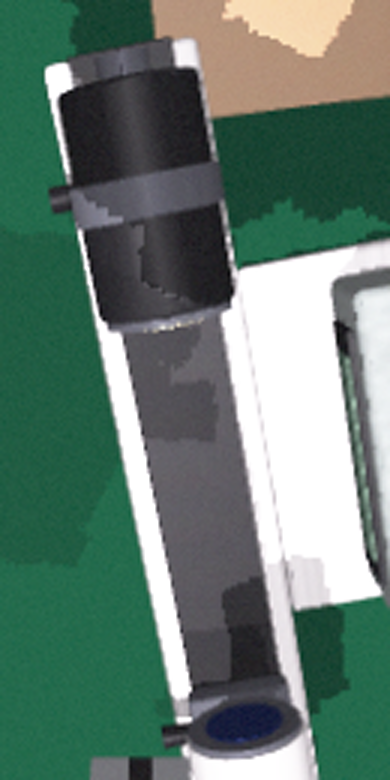

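```bash
python3 - <<'E'
from h import *
import pickle
from scipy.optimize import least_squares
w=pickle.load(open("w1.pkl","rb"))
P=cloud(w)
mw=np.zeros((480,640),bool);mw[55:162,280:355]=1; mw[270:360,350:388]=1
m=mw&(P[...,2]>.105)&(P[...,2]<.15)&(P[...,0]>.46)&(P[...,0]<.57)&(P[...,1]>-.36)&(P[...,1]<-.04)
q=P[m]
for lo in(-.2,-.4):
    s=q[(q[:,1]>lo)&(q[:,1]<lo+.2)];print(len(s),np.percentile(s[:,1],[1,99]),np.percentile(s[:,0],[1,50,99]),s[:,2].max())
for zf in (0,1):
    def f(p):
        a=p[0]+p[1]*(q[:,1]+.205);z=.115 if zf else p[2]
        return np.hypot((q[:,0]-a)*np.cos(np.arctan(p[1])),q[:,2]-z)-.022
    r=least_squares(f,[.505,-.1,.115],loss="soft_l1",f_scale=.002);print(r.x,np.median(abs(r.fun)))
c=lambda u,v:(270+(u+.5)/3-.5,50+(v+.5)/3-.5)
print("lens rec",onz(w,c(240,726),.115))
# channel inner dark edges, base top ~24mm (dark) lines
for z in (.024,):
    for pr in [((125,345),(190,690)),((222,320),(280,685)),((48,70),(178,700)),((235,270),(288,600))]:
        a,b=[onz(w,c(*p),z) for p in pr];e=b-a;print(np.round(a,4),np.round(b,4),"slope dx/dy",e[0]/e[1])
# lamp silhouette at 115: left/right edges of lamp front & back
for l,r_ in [((60,95),(205,75)),((105,315),(235,298))]:
    print("lamp",onz(w,c(*l),.115),onz(w,c(*r_),.115),(onz(w,c(*l),.115)+onz(w,c(*r_),.115))/2)
E
```

```text
4211 [-0.1326795  -0.05490607] [0.47549965 0.49767721 0.5200718 ] 0.14034889761691566
1696 [-0.3474482  -0.27587227] [0.50626233 0.5191892  0.53413235] 0.13932326902205266
[ 0.50449202 -0.06098127  0.11443598] 0.0006055079631441841
[ 0.50421507 -0.0585459   0.115     ] 0.0007749838287134415
lens rec [ 0.50812618 -0.27844622  0.115     ]
[ 0.4822 -0.1514  0.024 ] [ 0.4909 -0.3039  0.024 ] slope dx/dy -0.05717328017240444
[ 0.5216 -0.1465  0.024 ] [ 0.5304 -0.3065  0.024 ] slope dx/dy -0.05535695031244636
[ 0.467  -0.0458  0.024 ] [ 0.4851 -0.308   0.024 ] slope dx/dy -0.06908949836746853
[ 0.5287 -0.1279  0.024 ] [ 0.5373 -0.2673  0.024 ] slope dx/dy -0.061532328293969006
lamp [ 0.47531839 -0.0624286   0.115     ] [ 0.51938395 -0.06230614  0.115     ] [ 0.49735117 -0.06236737  0.115     ]
lamp [ 0.47991041 -0.12950386  0.115     ] [ 0.52139815 -0.1293969   0.115     ] [ 0.50065428 -0.12945038  0.115     ]
```

```bash
python3 -c "
import rig;print([n for n in dir(rig) if not n.startswith('_')]); print(getattr(rig,'grasp_offset',None))
from h import *
need([0.4773,0.2973,.30])"
```

```text
['MotionError', 'close_job', 'get_image', 'grasp_offset', 'observe']
-0.0187
t 2.55 pos [ 0.4859 -0.1774  0.3448] q [-33.2  15.2  65.6  -0.   99.2 -25.8] F [ 0.7 -0.9 -0.4] units [ 9.393 -1.387  0.895] yangle -7.362131674384426 grip 2.582928712496462e-05
```

```bash
python3 -m pendant '[0,0.9,-0.14,0,0,0,0,0,0.9,-0.14,0,0,0,0,0,0.9,-0.14,0,0,0,0,0,0.9,-0.14,0,0,0,0,0,0.9,-0.14,0,0,0,0,0,0.9,-0.14,0,0,0,0,0,0.9,-0.14,0.2,0,0,0,0,0.9,-0.14,0.2,0,0,0,0,0.9,-0.14,0.2,0,0,0,0,0.9,-0.14,0.2,0,0,0,0,0.4,0,0.1,0,0,0,0,0,0,0,0,0,0]' && python3 -m pendant '[0,0,0,0,0,0,-1,0,0,0,0,0,0,-1,0,0,0,0,0,0,-1,0,0,0,0,0,0,-1,0,0,0,0,0,0,-1,0,0,0,0,0,0,-1,0,0,0,0,0,0,-1,0,0,0,0,0,0,-1,0,0,0,0,0,0,-1,0,0,0,0,0,0,-1,0,0,0,0,0,0,-1,0,0,0,0,0,0,-1]' && python3 -m pendant '[0,0,0,0,0,0,-1,0,0,0,0,0,0,-1,0,0,0,0,0,0,-1,0,0,0,0,0,0,-1,0,0,0,0,0,0,-1,0,0,0,0,0,0,-1,0,0,0,0,0,0,-1,0,0,0,0,0,0,-1,0,0,0,0,0,0,-1,0,0,0,0,0,0,-1,0,0,0,0,0,0,-0.5,0,0,0,0,0,0,0]'
python3 - <<'E'
from h import *
need([0.4773,0.2973,.30])
d=load("wrist");cv2.imwrite("pics/w2.png",d["frame"][:,:,::-1])
need([0.4773,0.2973,.20])
import pickle;pickle.dump(d,open("w2.pkl","wb"))
E
```

```text
time_s: 3.75
position: [0.476, 0.299, 0.2988]
tool_rot: [[0.126, 0.992, -0.002], [0.992, -0.126, -0.0], [-0.001, -0.002, -1.0]]
ft_force: [0.2, -0.5, 0.5]
grip_width: 0.0001
time_s: 4.95
position: [0.4767, 0.2961, 0.3005]
tool_rot: [[-1.0, 0.019, 0.001], [0.019, 1.0, -0.0], [-0.001, -0.0, -1.0]]
ft_force: [0.2, -0.3, -0.5]
grip_width: 0.0002
time_s: 6.15
position: [0.4766, 0.2964, 0.3005]
tool_rot: [[-0.129, -0.992, 0.001], [-0.992, 0.129, -0.0], [0.0, -0.001, -1.0]]
ft_force: [0.7, -0.3, 0.4]
grip_width: -0.0002
t 6.15 pos [0.4766 0.2964 0.3005] q [  19.8   20.8   64.6   -0.    94.6 -152.8] F [ 0.7 -0.3  0.4] units [-0.019 -0.011  0.009] yangle 172.61691208315676 grip -0.00018489412433053798
t 6.2 pos [0.4765 0.2967 0.3004] q [  19.8   20.8   64.5   -0.    94.6 -152.7] F [ 0.1 -0.2 -0.2] units [-0.013 -0.013  2.008] yangle 172.52200963113944 grip 5.747004850183603e-05
```

View pics/w2.png

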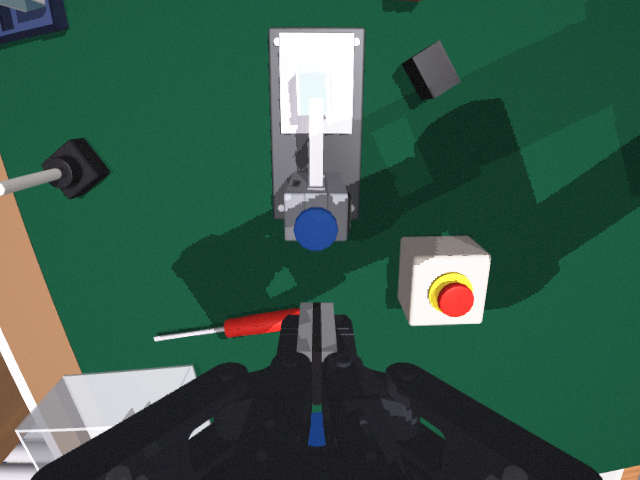

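```bash
python3 - <<'E'
from h import *
import pickle
d=pickle.load(open("w2.pkl","rb"))
f=d["frame"];hsv=cv2.cvtColor(f,cv2.COLOR_RGB2HSV)
m=((hsv[...,0]>100)&(hsv[...,0]<125)&(hsv[...,1]>150)).astype(np.uint8);m[:,:280]=0;m[:,360:]=0;m[:195]=0;m[260:]=0
k=max(cv2.findContours(m,0,2)[0],key=cv2.contourArea);(u,v),r=cv2.minEnclosingCircle(k);print(u,v,r,onz(d,(u,v),.166),onz(d,(u+r,v),.166)-onz(d,(u-r,v),.166))
P=cloud(d);print("depth cap",np.median(P[224:234,310:322].reshape(-1,3),0))
print("prism top z",np.median(P[75:95,300:325].reshape(-1,3),0))
crop(d,255,20,375,250,3,"pics/w2c.png")
E
```

```text
315.319580078125 228.63917541503906 22.103315353393555 [0.47629189 0.29695075 0.166     ] [-3.29991080e-02  4.28825114e-03  5.55111512e-17]
depth cap [0.47615968 0.29704687 0.16563801]
prism top z [0.46555631 0.18961075 0.0696113 ]
```

View pics/w2c.png

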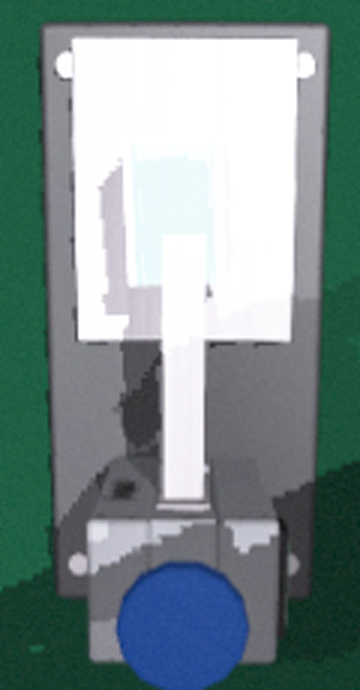

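```bash
python3 -m pendant '[0,0,0,0.8,0,0,0,0,0,0,0.7,0,0,0,0,0,0,0.5,0,0,0,0,0,0,0.3,0,0,0,0,0,0,0.2,0,0,0,0,0,0,0,0,0,0]' && python3 -c "
from h import *
need([.4765,.297,.150])" && python3 -m pendant '[0,0,0,0.06,0,0,0,0,0,0,0.06,0,0,0,0,0,0,0.06,0,0,0,0,0,0,0.06,0,0,0,0,0,0,0.06,0,0,0,0,0,0,0.06,0,0,0,0,0,0,0.06,0,0,0,0,0,0,0.06,0,0,0,0,0,0,0,0,0,0]' &&python3 - <<'E'
from h import *
need([.4765,.297,.150])
d=load("wrist");crop(d,200,0,440,300,2.5,"pics/w3.png")
need([.4765,.297,.150])
E
```

```text
time_s: 6.8
position: [0.4759, 0.2977, 0.1742]
tool_rot: [[-0.128, -0.992, -0.002], [-0.992, 0.128, -0.001], [0.001, 0.002, -1.0]]
ft_force: [-0.0, 0.2, -0.1]
grip_width: -0.0002
t 6.8 pos [0.4759 0.2977 0.1742] q [  19.9   25.7   77.9   -0.    76.5 -152.7] F [-0.   0.2 -0.1] units [ 0.012 -0.014  0.484] yangle 172.66598131625133 grip -0.0001668809427093219
time_s: 7.7
position: [0.4762, 0.2986, 0.151]
tool_rot: [[-0.125, -0.992, 0.001], [-0.992, 0.125, 0.0], [-0.001, -0.001, -1.0]]
ft_force: [0.1, 0.1, 6.0]
grip_width: -0.0003
t 7.7 pos [0.4762 0.2986 0.151 ] q [  20.    27.    79.9    0.    73.1 -152.8] F [0.1 0.1 6. ] units [ 0.031 -0.01   0.02 ] yangle 172.79532166425022 grip -0.0002528867301952337
t 7.75 pos [0.4762 0.2986 0.1512] q [  20.    27.    79.9    0.    73.1 -152.8] F [-0.4  0.8  6.4] units [ 0.031 -0.01   0.024] yangle 172.79772290983385 grip -5.0080321100449115e-05
```

View pics/w3.png

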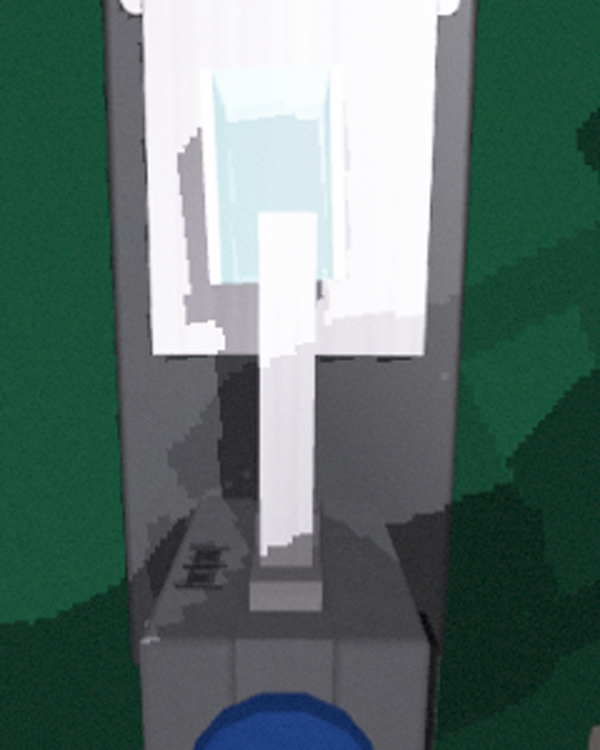

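The force is 6 N at about 15 mm of press, so the foot is seated on the prism. I'll hold it there, then release.

```bash
python3 -m pendant '[0,0,0,0,0,0,0,0,0,0,0,0,0,0,0,0,0,0,0,0,0,0,0,0,0,0,0,0,0,0,0,0,0,0,0,0,0,0,0,0,0,0,0,0,0,0,0,0,0,0,0,0,0,0,0,0,0,0,0,0,0,0,0,0,0,0,0,0,0,0,0,0,0,0,0,0,0]' && python3 - <<'E'
from h import *
d=load("wrist");import pickle;pickle.dump(d,open("w3.pkl","wb"))
P=cloud(d)
i=lambda u,v:(int(200+u/2.5),int(v/2.5))
for p in [(290,230),(290,300),(290,450),(260,160)]:
    u,v=i(*p);print(p,np.median(P[v-2:v+3,u-2:u+3].reshape(-1,3),0))
need([.4765,.297,.150])
E
python3 -m pendant '[0,0,0,-0.06,0,0,0,0,0,0,-0.06,0,0,0,0,0,0,-0.06,0,0,0,0,0,0,-0.06,0,0,0,0,0,0,-0.06,0,0,0,0,0,0,-0.1,0,0,0,0,0,0,-0.1,0,0,0,0,0,0,-0.2,0,0,0,0,0,0,-0.3,0,0,0,0,0,0,-0.6,0,0,0,0,0,0,-0.2,0,0,0,0,0,0,0,0,0,0]'
python3 - <<'E'
from h import *
d=load("wrist");import pickle;pickle.dump(d,open("w4.pkl","wb"))
crop(d,200,0,440,300,2.5,"pics/w4.png")
P=cloud(d);R,C,t=cam(d)
u,v=map(int,proj(d,[.466,.20,.092]));print(u,v,"bar z",np.median(P[v-2:v+3,u-2:u+3].reshape(-1,3),0))
need([.4635,.193,.150])
E
```

```text
time_s: 8.85
position: [0.4762, 0.2986, 0.1514]
tool_rot: [[-0.125, -0.992, 0.001], [-0.992, 0.125, 0.0], [-0.001, -0.001, -1.0]]
ft_force: [0.8, 0.6, 5.9]
grip_width: 0.0001
(290, 230) [0.46338202 0.20574751 0.07973057]
(290, 300) [0.46518377 0.21992035 0.0796054 ]
(290, 450) [0.46929455 0.25208704 0.07931458]
(260, 160) [0.46794032 0.19017783 0.0692968 ]
t 8.9 pos [0.4762 0.2986 0.1514] q [  20.    26.9   79.9    0.    73.1 -152.8] F [0.8 1.3 5. ] units [ 0.031 -0.01   0.028] yangle 172.79899036642283 grip -0.00015972722480183543
time_s: 10.1
position: [0.4764, 0.2986, 0.2424]
tool_rot: [[-0.125, -0.992, 0.003], [-0.992, 0.125, 0.001], [-0.001, -0.003, -1.0]]
ft_force: [0.0, -0.3, -0.4]
grip_width: 0.0002
312 88 bar z [0.46618097 0.19810388 0.06927048]
t 10.15 pos [0.4759 0.2984 0.2409] q [  20.    22.6   71.4    0.    85.9 -152.8] F [-0.3  0.1 -0.6] units [ 2.123 -0.018  1.818] yangle 172.79510885783495 grip 0.00027413681849307797
```

View pics/w4.png

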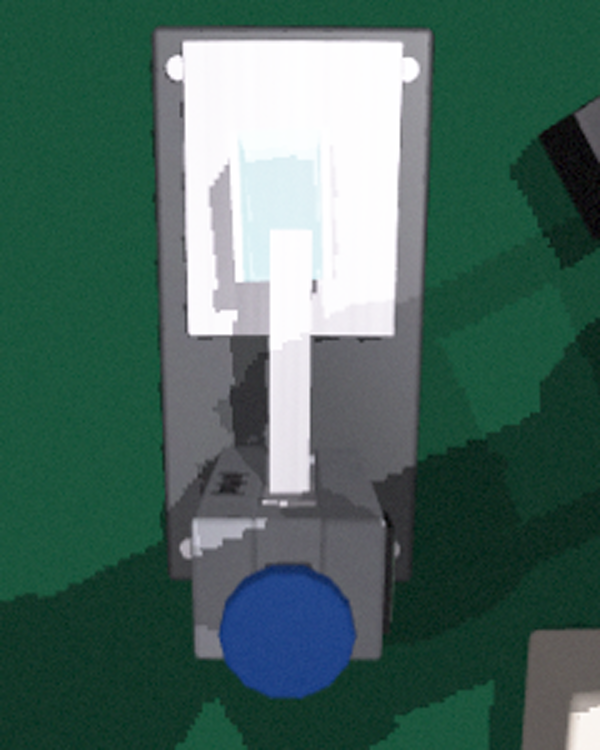

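```bash
python3 - <<'E'
from h import *
import pickle
for n in("w3","w4","top"):
    d=load("top") if n=="top" else pickle.load(open(n+".pkl","rb"))
    P=cloud(d)
    m=(abs(P[...,2]-.070)<.006)&(abs(P[...,0]-.465)<.035)&(abs(P[...,1]-.193)<.035)
    m=cv2.morphologyEx(m.astype(np.uint8),cv2.MORPH_OPEN,np.ones((2,2)))>0
    px=np.argwhere(m)[:,::-1]
    q=np.array([onz(d,p,.070)[:2] for p in px]).astype(np.float32)
    r=cv2.minAreaRect(q);print(n,len(q),np.round(r[0],4),np.round(r[1],4),round(r[2],2))
    # sides
    for a in(0,):
        # row-wise edges in rotated gauge frame
        yaw=np.radians(-7.3);ex=np.array([np.cos(yaw),np.sin(yaw)]);ey=np.array([-ex[1],ex[0]])
        u=(q-[.464,.193])@np.array([ex,ey]).T
        L=[];
        for lo in np.arange(-.018,.018,.003):
            s=u[(u[:,1]>=lo)&(u[:,1]<lo+.003)]
            if len(s)>3:L.append((lo+.0015,s[:,0].min(),s[:,0].max()))
        L=np.array(L);
        print(" left slope deg",np.degrees(np.polyfit(L[:,0],L[:,1],1)[0]),"right",np.degrees(np.polyfit(L[:,0],L[:,2],1)[0]),"mid x",((L[:,1]+L[:,2])/2).mean(),"w",(L[:,2]-L[:,1]).mean(),"y range",np.percentile(u[:,1],[.3,99.7]))
P=cloud(d)
d4=pickle.load(open("w4.pkl","rb"));P=cloud(d4)
for uv in [(290,240),(290,300),(290,400)]:
    u,v=int(200+uv[0]/2.5),int(uv[1]/2.5);print("bar",np.median(P[v-2:v+3,u-2:u+3].reshape(-1,3),0))
d=d4=pickle.load(open("w3.pkl","rb"))
e=lambda u,v:(200+(u+.5)/2.5-.5,(v+.5)/2.5-.5)
for p in[(203,70),(212,285),(335,68),(343,68),(334,280),(344,280),(212,70),(219,283)]: print(p,np.round(onz(d,e(*p),.07),4))
E
```

```text
w3 4105 [0.4651 0.1944] [0.0441 0.0301] 84.15
 left slope deg -2.11380386537713 right -1.072904457414512 mid x 0.0009910580354853895 w 0.02957961109788794 y range [-0.02031044  0.02330752]
w4 2047 [0.4648 0.1947] [0.044  0.0304] 84.89
 left slope deg -2.5229431532541975 right -2.162517460788628 mid x 0.000721634465726828 w 0.029894318611679904 y range [-0.01984214  0.02399277]
top 242 [0.4653 0.1901] [0.0417 0.0299] 84.49
 left slope deg -1.2377676354540377 right -1.0255792851928212 mid x 0.0016145552480111363 w 0.027991042210762467 y range [-0.02336474  0.018353  ]
bar [0.46387581 0.20512261 0.09151354]
bar [0.46590548 0.22178119 0.09129119]
bar [0.46969935 0.2507242  0.0916262 ]
(203, 70) [0.4776 0.1706 0.07  ]
(212, 285) [0.4822 0.2145 0.07  ]
(335, 68) [0.4499 0.1738 0.07  ]
(343, 68) [0.4482 0.174  0.07  ]
(334, 280) [0.4551 0.2169 0.07  ]
(344, 280) [0.4529 0.2172 0.07  ]
(212, 70) [0.4757 0.1708 0.07  ]
(219, 283) [0.4806 0.2143 0.07  ]
```

Step 1 looks met: bar top was 80 mm when pressed and is 91.5 mm now. The prism is at about (0.465,0.1935) with yaw about -5.5°. I'll move above it with the jaws at 60 mm.

```bash
python3 - <<'E'
from h import *
need([.465,.1935,.19])
E
python3 -m pendant '[60,0.5,0,-0.1,0,0,-0.2,60,0.6,0,0,0,0,0,60,0.6,0,0,0,0,0,60,0.4,0,0,0,0,0,60,0,0,0.5,0,0,0,60,0,0,0.5,0,0,0,60,0,0,0,0,0,0,60,0,0,0,0,0,0]'; python3 - <<'E'
from h import *
need([.465,.1935,.030])
d=load("wrist");cv2.imwrite("pics/w5.png",d["frame"][:,:,::-1])
t=load("top");print("black block",onz(t,(257,350),.02),onz(t,(257,341),.02))
print("grasp pt projects",proj(d,[.465,.1935,.07]))
E
```

```text
t 10.2 pos [0.4756 0.2983 0.2401] q [  20.    22.7   71.5   -0.    85.9 -152.8] F [-0.4 -0.3 -1. ] units [ 2.105 -0.053  1.003] yangle 172.79204861915017 grip 4.9795577384624514e-05
time_s: 11.0
position: [0.4649, 0.194, 0.1957]
tool_rot: [[-0.098, -0.995, -0.002], [-0.995, 0.098, -0.0], [0.0, 0.002, -1.0]]
ft_force: [-0.2, -0.6, 1.4]
grip_width: 0.06
t 11.0 pos [0.4649 0.194  0.1957] q [   9.2   19.    85.     0.    76.1 -165.2] F [-0.2 -0.6  1.4] units [ 0.009 -0.009  3.314] yangle 174.39854946408624 grip 0.05996246281123393
black block [0.34648373 0.18867355 0.02      ] [0.3661338  0.18848265 0.02      ]
grasp pt projects (np.float64(314.1378162963099), np.float64(230.8382384694518))
```

View pics/w5.png

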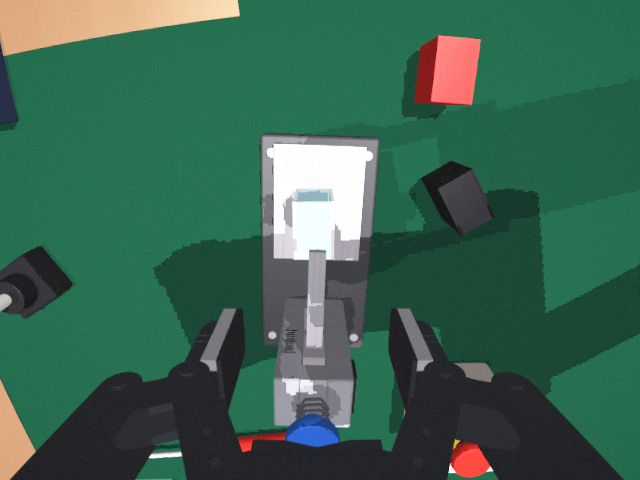

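q6 sits at -165.2°, right on its limit, so I'll turn back about 1° and then descend.

```bash
python3 -m pendant '[60,0,0,0.3,0,0,0.12,60,0,0,0.5,0,0,0,60,0,0,0.5,0,0,0,60,0,0,0.5,0,0,0,60,0,0,0.5,0,0,0,60,0,0,0.3,0,0,0,60,0,0,0.3,0,0,0,60,0,0,0.2,0,0,0,60,0,0,0.2,0,0,0,60,0,0,0,0,0,0,60,0,0,0,0,0,0]'; python3 - <<'E'
from h import *
need([.465,.1935,.030])
d=load("wrist");cv2.imwrite("pics/w6.png",d["frame"][:,:,::-1])
E
```

```text
time_s: 12.2
position: [0.4654, 0.1941, 0.0314]
tool_rot: [[-0.114, -0.993, 0.001], [-0.993, 0.114, 0.0], [-0.0, -0.001, -1.0]]
ft_force: [0.1, -0.0, -0.3]
grip_width: 0.0601
t 12.2 pos [0.4654 0.1941 0.0314] q [   9.2   31.5   97.1    0.    51.4 -164.3] F [ 0.1 -0.  -0.3] units [0.013 0.006 0.028] yangle 173.4398588101566 grip 0.06014587587365635
```

View pics/w6.png

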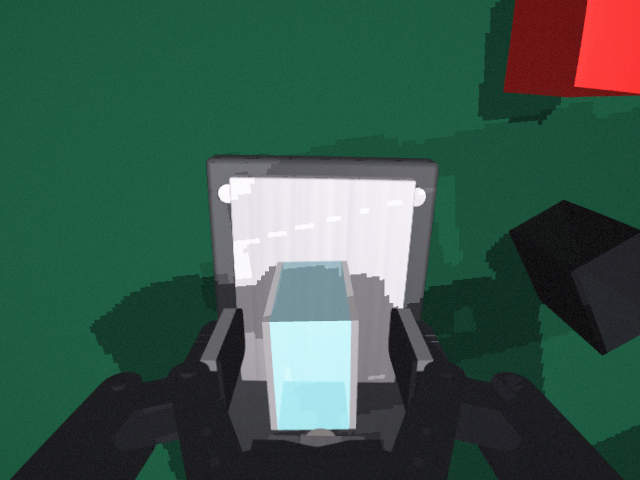

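The prism stands between the pads, at about columns 265–357 against pads at 240 and 395. Closing.

```bash
python3 -m pendant '[45,0,0,0,0,0,0,40,0,0,0,0,0,0,36,0,0,0,0,0,0,33,0,0,0,0,0,0,30,0,0,0,0,0,0,25,0,0,0,0,0,0,20,0,0,0,0,0,0,20,0,0,0,0,0,0,20,0,0,0,0,0,0,20,0,0,0,0,0,0]' 40; python3 - <<'E'
from h import *
need([.465,.1935,.030])
d=load("wrist");cv2.imwrite("pics/w7.png",d["frame"][:,:,::-1])
E
```

```text
time_s: 13.25
position: [0.4656, 0.194, 0.0313]
tool_rot: [[-0.114, -0.993, 0.001], [-0.993, 0.114, 0.0], [-0.0, -0.001, -1.0]]
ft_force: [2.2, -1.8, 5.8]
grip_width: 0.0296
t 13.25 pos [0.4656 0.194  0.0313] q [   9.2   31.5   97.2   -0.    51.3 -164.3] F [ 2.2 -1.8  5.8] units [0.011 0.011 0.027] yangle 173.43339188451407 grip 0.029582279077927234
```

View pics/w7.png

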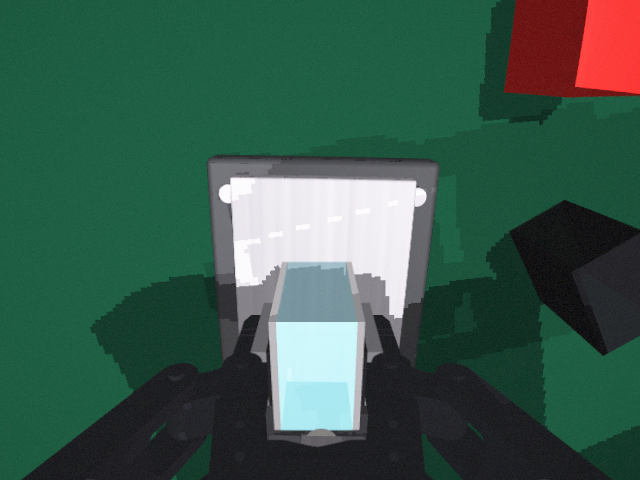

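```bash
python3 -m pendant '[20,0,0,-0.03,0,0,0,20,0,0,-0.04,0,0,0,20,0,0,-0.04,0,0,0,20,0,0,0,0,0,0,20,0,0,0,0,0,0]'; python3 - <<'E'
from h import *
need([.465,.1935,.0365])
d=load("wrist");crop(d,200,140,460,440,2,"pics/w8.png")
E
```

```text
time_s: 13.8
position: [0.4648, 0.194, 0.0364]
tool_rot: [[-0.114, -0.993, -0.0], [-0.993, 0.114, -0.0], [0.0, 0.0, -1.0]]
ft_force: [0.8, -0.1, -1.4]
grip_width: 0.0297
t 13.8 pos [0.4648 0.194  0.0364] q [   9.2   31.    96.9    0.    52.1 -164.3] F [ 0.8 -0.1 -1.4] units [ 0.01  -0.005 -0.003] yangle 173.4382983490328 grip 0.02971349731051212
```

View pics/w8.png

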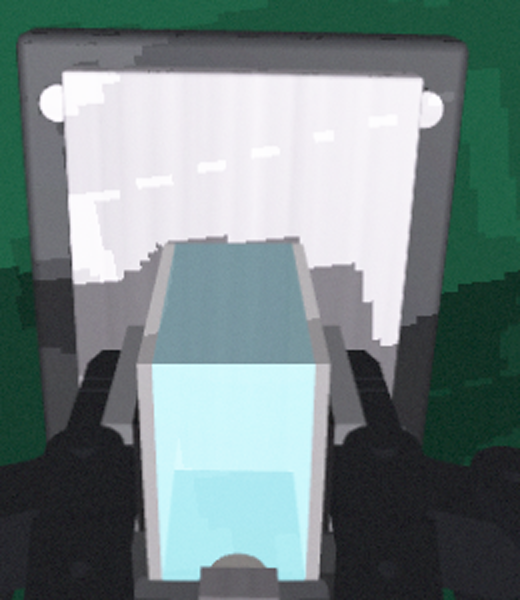

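The prism is lifted 5 mm, upright, with a wrist load of about -1.4 N. Now I'll draw it out along gauge -y.

```bash
python3 -m pendant '[20,0.1,0,0,0,0,0.08,20,0.15,-0.005,0,0,0,0.12,20,0.2,-0.01,0,0,0,0.15,20,0.2,-0.01,0,0,0,0.15,20,0.2,-0.015,0,0,0,0.15,20,0.2,-0.02,0,0,0,0.15,20,0.2,-0.02,0,0,0,0.15,20,0.2,-0.02,0,0,0,0.2,20,0.1,0,0,0,0,0.2,20,0,0,0,0,0,0]'; python3 - <<'E'
from h import *
need([.458,.12,.0365])
d=load("wrist");cv2.imwrite("pics/w9.png",d["frame"][:,:,::-1])
d=load("top");crop(d,150,230,350,380,4,"pics/t9.png")
E
```

```text
time_s: 14.85
position: [0.4553, 0.1164, 0.0365]
tool_rot: [[-0.301, -0.954, -0.0], [-0.954, 0.301, 0.0], [0.0, 0.0, -1.0]]
ft_force: [0.2, -0.2, -1.3]
grip_width: 0.0295
t 14.85 pos [0.4553 0.1164 0.0365] q [-1.000e-01  2.860e+01  1.023e+02  0.000e+00  4.910e+01 -1.627e+02] F [ 0.2 -0.2 -1.3] units [-0.085 -0.029 -0.   ] yangle 162.5109927006012 grip 0.029536058208133684
```

View pics/w9.png

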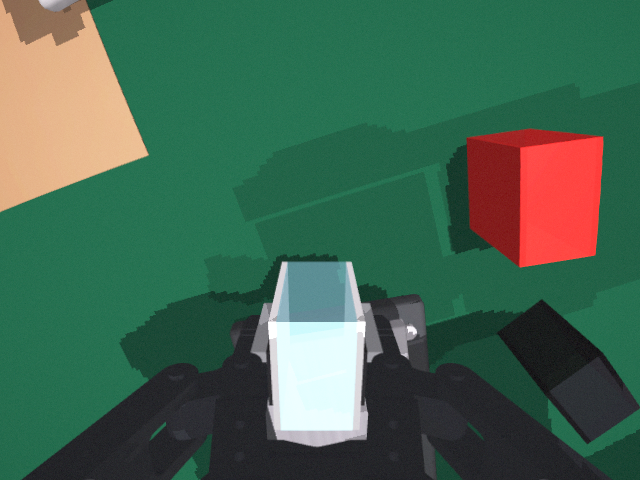

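```bash
python3 -m pendant '[20,0,0,-0.2,0,0,0,20,0,0,-0.4,0,0,0,20,0,0,-0.5,0,0,0,20,0,0,-0.5,0,0,0,20,0,0,-0.5,0,0,0,20,0,0,-0.5,0,0,0,20,0,0,-0.5,0,0,0,20,0,0,-0.5,0,0,0.3,20,0,0,-0.4,0,0,0.5,20,0,0,-0.2,0,0,0.6,20,0,0,0,0,0,0.7,20,0,0,0,0,0,0.8]' && python3 -m pendant '[20,0,0,0,0,0,0.9,20,0,0,0,0,0,0.9,20,0,0,0,0,0,0.9,20,0,0,0,0,0,0.9,20,0,0,0,0,0,0.9,20,0,0,0,0,0,0.9,20,0,0,0,0,0,0.9,20,0,0,0,0,0,0.9,20,0,0,0,0,0,0.9,20,0,0,0,0,0,0.9,20,0,0,0,0,0,0.9,20,0,0,0,0,0,0.9]' && python3 -m pendant '[20,0,0,0,0,0,0.9,20,0,0,0,0,0,0.9,20,0,0,0,0,0,0.9,20,0,0,0,0,0,0.9,20,0,0,0,0,0,0.9,20,0,0,0,0,0,0.9,20,0,0,0,0,0,0.6,20,0,0,0,0,0,0.2,20,0,0,0,0,0,0,20,0,0,0,0,0,0]'
python3 - <<'E'
from h import *
need([.5043,-.205,.24])
E
```

```text
time_s: 16.15
position: [0.4552, 0.1174, 0.2475]
tool_rot: [[-0.653, -0.758, 0.001], [-0.758, 0.653, 0.0], [-0.001, -0.001, -1.0]]
ft_force: [0.2, 0.6, -2.0]
grip_width: 0.0298
time_s: 17.35
position: [0.4551, 0.1174, 0.2472]
tool_rot: [[-0.796, 0.605, 0.0], [0.605, 0.796, 0.0], [-0.0, 0.0, -1.0]]
ft_force: [-0.1, 0.3, -1.1]
grip_width: 0.0298
time_s: 18.35
position: [0.4553, 0.1171, 0.2467]
tool_rot: [[-0.062, 0.998, 0.0], [0.998, 0.062, -0.0], [-0.0, 0.0, -1.0]]
ft_force: [0.1, 0.8, -1.8]
grip_width: 0.0297
t 18.35 pos [0.4553 0.1171 0.2467] q [-0.  13.1 84.6 -0.  82.3 -3.6] F [ 0.1  0.8 -1.8] units [-6.49   0.579  0.135] yangle 3.5463867695756557 grip 0.029733093296940467
```

```bash
python3 -m pendant '[20,-0.3,0.05,0,0,0,0,20,-0.6,0.05,0,0,0,0,20,-0.8,0.06,0,0,0,0,20,-0.9,0.06,0,0,0,0,20,-0.9,0.06,0,0,0,0,20,-0.9,0.06,0,0,0,0,20,-0.8,0.06,0,0,0,0,20,-0.6,0.06,0,0,0,0,20,-0.4,0.06,0,0,0,0,20,-0.29,0.06,0,0,0,0,20,0,0,0,0,0,0,20,0,0,0,0,0,0]'; python3 - <<'E'
from h import *
need([.5043,-.205,.100])
import pickle
for n in("wrist","top","scene"):
    d=load(n);pickle.dump(d,open(n+"10.pkl","wb"))
    if n=="wrist":cv2.imwrite("pics/w10.png",d["frame"][:,:,::-1])
    if n=="top":crop(d,345,180,545,330,4,"pics/t10.png")
    if n=="scene":crop(d,210,100,360,270,3.5,"pics/s10.png")
E
```

```text
time_s: 19.55
position: [0.5039, -0.2042, 0.2464]
tool_rot: [[-0.061, 0.998, -0.0], [0.998, 0.061, 0.001], [0.001, -0.0, -1.0]]
ft_force: [-0.5, -0.4, -1.3]
grip_width: 0.0294
t 19.55 pos [ 0.5039 -0.2042  0.2464] q [-34.6  20.6  73.7   0.   85.7 -38. ] F [-0.5 -0.4 -1.3] units [-0.018  0.009  2.928] yangle 3.4902455955804776 grip 0.029388880371642116
```

View pics/w10.png

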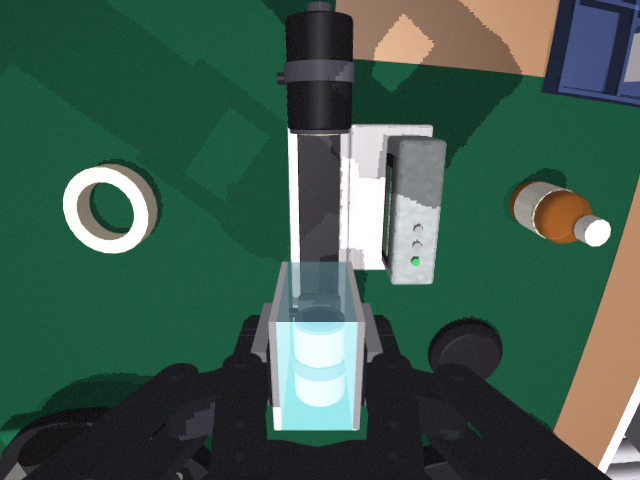

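View pics/s10.png

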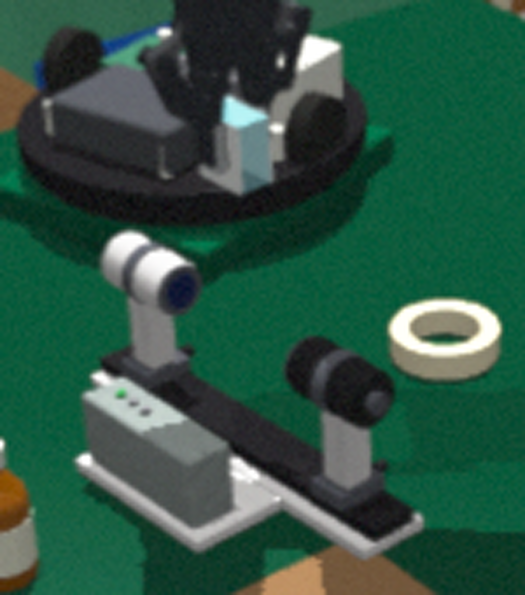

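```bash
python3 - <<'E'
from h import *
import pickle
from scipy.optimize import least_squares
d=pickle.load(open("wrist10.pkl","rb"));P=cloud(d)
for uv in[(318,345),(318,380),(318,415),(272,380),(362,380),(318,290)]:
    u,v=uv;print(uv,np.round(np.median(P[v-1:v+2,u-1:u+2].reshape(-1,3),0),4))
zt=.286
c=[onz(d,p,zt) for p in[(271,321),(365,321),(275,430),(360,430)]];print(np.round(c,4))
b=[onz(d,p,zt-.05) for p in[(283,262),(351,262)]];print("bottom",np.round(b,4))
c=np.array(c);print("ctr",c.mean(0),"yaw front",np.degrees(np.arctan2(*(c[0]-c[1])[[1,0]])))
m=np.zeros((480,640),bool);m[15:128,285:355]=1
m&=(P[...,2]>.105)&(P[...,2]<.15)&(P[...,1]>-.2)
q=P[m];print(len(q),np.percentile(q[:,1],[1,99]))
r=least_squares(lambda p:np.hypot((q[:,0]-p[0]-p[1]*(q[:,1]+.205))*np.cos(np.arctan(p[1])),q[:,2]-p[2])-.022,[.505,-.06,.115],loss="soft_l1",f_scale=.002);print(r.x)
w=d;print("channel",[np.round(onz(w,p,.024),4) for p in[(298,135),(299,260),(341,135),(346,262)]])
E
```

```text
(318, 345) [ 0.5022 -0.1898  0.2845]
(318, 380) [ 0.503  -0.2036  0.2842]
(318, 415) [ 0.504  -0.2183  0.2846]
(272, 380) [ 0.4878 -0.2043  0.2846]
(362, 380) [ 0.5177 -0.2029  0.2839]
(318, 290) [ 0.5017 -0.181   0.2626]
[[ 0.4873 -0.181   0.286 ]
 [ 0.5159 -0.1793  0.286 ]
 [ 0.4893 -0.2247  0.286 ]
 [ 0.5189 -0.2229  0.286 ]]
bottom [[ 0.4869 -0.1817  0.236 ]
 [ 0.5159 -0.1799  0.236 ]]
ctr [ 0.50284393 -0.20198343  0.286     ] yaw front -176.56070062065996
7500 [-0.12860391 -0.06336893]
[ 0.5048506  -0.06581976  0.11461634]
channel [array([ 0.4818, -0.1413,  0.024 ]), array([ 0.4885, -0.2646,  0.024 ]), array([ 0.5214, -0.1389,  0.024 ]), array([ 0.5365, -0.2639,  0.024 ])]
```

The prism's centre is 13.7 mm above the TCP at (0.503,-0.202), yaw +3.4°. I'll shift 1.5 mm in x and 2.5 mm in -y, then lower it into the gap.

```bash
python3 -m pendant '[20,-0.05,0.03,0.2,0,0,0,20,0,0,0.4,0,0,0,20,0,0,0.4,0,0,0,20,0,0,0.4,0,0,0,20,0,0,0.4,0,0,0,20,0,0,0.3,0,0,0,20,0,0,0.3,0,0,0,20,0,0,0.2,0,0,0,20,0,0,0.2,0,0,0,20,0,0,0.1,0,0,0,20,0,0,0,0,0,0,20,0,0,0,0,0,0]'; python3 - <<'E'
from h import *
need([.5055,-.2065,.1013])
import pickle
for n in("wrist","top","scene"):
    d=load(n);pickle.dump(d,open(n+"11.pkl","wb"))
    if n=="wrist":cv2.imwrite("pics/w11.png",d["frame"][:,:,::-1])
    if n=="top":crop(d,345,180,545,330,4,"pics/t11.png")
    if n=="scene":crop(d,210,140,360,270,4,"pics/s11.png")
need([.5055,-.2065,.1013])
d=pickle.load(open("wrist11.pkl","rb"));P=cloud(d)
for uv in[(318,345),(318,380),(318,415),(272,380),(362,380)]:
    u,v=uv;print(uv,np.round(np.median(P[v-1:v+2,u-1:u+2].reshape(-1,3),0),4))
E
```

```text
time_s: 20.9
position: [0.5057, -0.2077, 0.1019]
tool_rot: [[-0.06, 0.998, 0.001], [0.998, 0.06, -0.0], [-0.001, 0.001, -1.0]]
ft_force: [-0.5, -0.3, -1.2]
grip_width: 0.0295
t 20.9 pos [ 0.5057 -0.2077  0.1019] q [-34.7  28.8  86.1   0.   65.  -38.2] F [-0.5 -0.3 -1.2] units [ 0.025 -0.003  0.011] yangle 3.4389389374131962 grip 0.02951055255218098
t 21.05 pos [ 0.5057 -0.2077  0.102 ] q [-34.7  28.8  86.1   0.   65.  -38.2] F [-0.   1.  -1.3] units [ 0.025 -0.003  0.014] yangle 3.432193462716946 grip 0.029603863243698736
(318, 345) [ 0.504  -0.1932  0.1404]
(318, 380) [ 0.5048 -0.2069  0.1397]
(318, 415) [ 0.5058 -0.2216  0.1401]
(272, 380) [ 0.4897 -0.2078  0.1402]
(362, 380) [ 0.5196 -0.2062  0.1394]
```

View pics/w11.png

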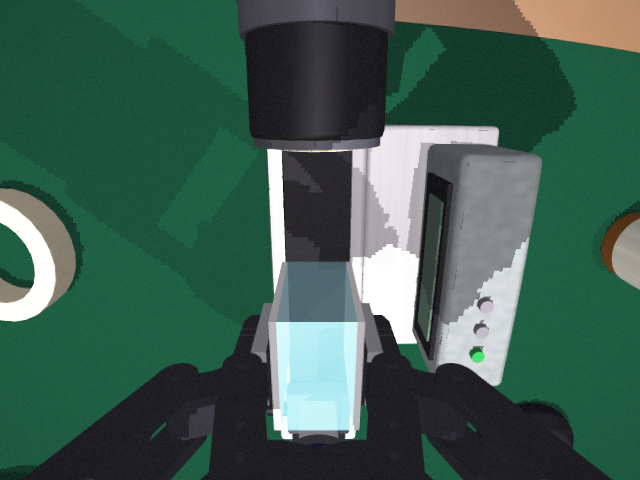

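View pics/s11.png

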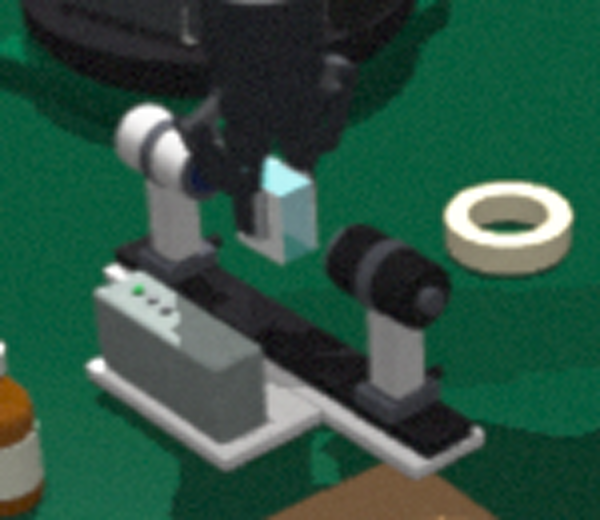

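View pics/t11.png

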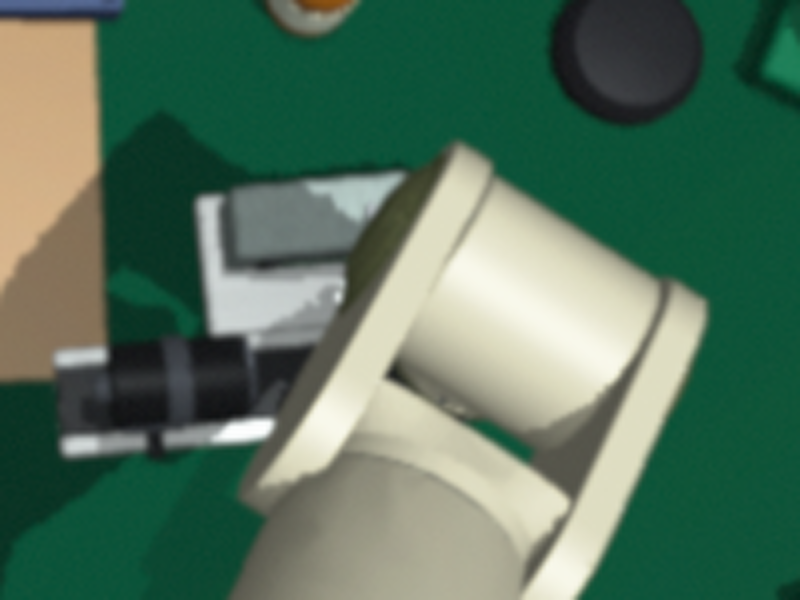

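```bash
python3 - <<'E'
from h import *
import pickle
from scipy.optimize import least_squares
d=pickle.load(open("wrist11.pkl","rb"));P=cloud(d)
m=np.zeros((480,640),bool);m[40:135,240:395]=1
m&=(P[...,2]>.108)&(P[...,2]<.15)
q=P[m];print(len(q),q[:,1].min(),q[:,1].max())
print(np.round([onz(d,p,.115) for p in[(252,143),(383,143)]],4))
r=least_squares(lambda p:np.hypot(q[:,0]-p[0]+.06*(q[:,1]+.205),q[:,2]-p[1])-.022,[.505,.115],loss="soft_l1",f_scale=.002);print(r.x)
m=(abs(P[...,2]-.140)<.008)&(abs(P[...,0]-.505)<.03)&(abs(P[...,1]+.205)<.035)
r=cv2.minAreaRect(P[m][:,:2].astype(np.float32));print(r)
s=pickle.load(open("scene11.pkl","rb"))
print("scene expect prism top corners",[np.round((np.array(proj(s,[x,y,.14]))-[210,140])*4) for x,y in[(.5187,-.1845),(.4907,-.1855),(.5187,-.229)]])
E
```

```text
13118 -0.13084312172054668 -0.09946459573152261
[[ 0.4788 -0.1342  0.115 ]
 [ 0.5218 -0.1316  0.115 ]]
[0.50428229 0.1142653 ]
((0.5054112076759338, -0.20636683702468872), (0.059832748025655746, 0.04583481326699257), 2.735867738723755)
scene expect prism top corners [array([275., 193.]), array([310., 178.]), array([235., 166.])]
```

All offsets are under 1 mm in x and z, and about 1.5 mm along the light path, so I'm handing in.

```bash
python3 -c "
from rig import *
print(close_job())
s=observe();print(s['time_s'],s['position'],s['grip_width'],s['ft_force'])"
```

```text
the job is handed in; nothing more can be done
None
the job is handed in; nothing more can be done
```

The job is handed in with the prism held still and upright between the two lenses. It took about 21 s of the 61 s allowed, and no verdict is reported.

**Height reading:** I pressed the cap about 15 mm at roughly 6 N and held it for over a second. The bar's top dropped from its nominal 92 mm to 80 mm, so the foot was seated on the prism. After release it measured 91.5 mm, so the foot was back up. I did not re-image the gauge after drawing the prism out.

**Grasp and transfer:** I gripped the prism on its frosted faces at 40 N, with the jaws at 29.6 mm. I lifted it 5 mm, drew it out about 78 mm along the gauge's -y, then raised it. I turned it about 159° on the way to the checker, so it sits the other way round along the light path.

**Last checks:**

| Check | Result |
|---|---|
| Sideways offset from the light axis | about 0.5 mm |
| Height offset | within 1 mm |
| Offset from mid-gap | about 1.5 mm |
| Yaw and tilt | tool yaw matches the axis (3.4°) within 0.3°; tool vertical |
| Contact | only the prism's weight on the wrist (-1.3 N); nothing touching in the pictures |

**What disagreed:**
- The first light-axis fit from the top camera alone was bad, so I used the wrist-camera fit.
- The top camera put the prism about 4 mm lower in y on the gauge than the wrist camera did, because the bar hid part of it.
- A final rectangle fit of the prism's top also took in the fingers. I relied on the point depths instead, and the two agree within 1 mm.

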